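# Set the framing gauge to the red rider and hold it

### The arm

A 7-joint arm with a two-finger parallel gripper is mounted at the origin on the work surface. World frame = base frame: x ahead of the robot, y to its left, z up, the work surface at z = 0. Lengths are in m, angles in rad, forces in N, time in s.
With the tool pointing down it reaches from about 0.425 to 0.8 m from the base axis. Payload 8.3 kg.
Tool frame: the origin (TCP) lies between the finger pads; the fingertips stand 17 mm ahead of it and the grasp point (between the pads) lies 2 mm behind it; z points along the fingers, y is the line along which they close (so a half turn about z gives the same grasp; the last joint's range is limited). The gripper opens to 85 mm and grips with 20 to 120 N. Pads are 22 mm wide; open, the fingers measure 114 mm over their backs; the gripper's body (76 mm by 85 mm) begins 54 mm behind the grasp point. The pads swing forward as they close: fully open they stand 13 mm farther back than shut.
Start: joints at [-1.208, 0.383, 0.016, 1.37, -0.006, 1.388, -0.046], TCP at [0.258, 0.569, 0.248] pointing down, gripper open.
Joint ranges: [-2.95, 2.95], [-0.25, 2.06], [-1.52, 1.56], [0.18, 2.33], [-1.44, 4.58], [0.02, 2.06], [-3.01, 3.01]. Speed limits (rad/s): [2.39, 2.39, 3.01, 3.01, 3.14, 3.14, 3.14].

### API

Orientations are given as a unit quaternion [x, y, z, w].
In Python, from workcell import r gives the robot as it stands. The module is installed in compiled form; this text tells all that it offers.
- The arm moves only by the tool arm_command, never from a script. Its argument "plan" is a list of rows, each a list of 6 numbers: the shift along the tool's x, y, z in units of 150 mm (1.0 is 150 mm), then the turn, a rotation vector about the tool's x, y, z in units of 90 degrees (1.0 is 90 degrees). A call has 1 to 20 rows; each row is the pose to reach, as a shift and turn from the pose commanded when the call began, along the tool's axes at that moment; what a row does not reach only later rows make up. A row lasts 1/8 s, in which the tool goes at most 62.5 mm and 10.7 degrees, less where a joint would pass 70% of its speed; a pose out of reach is approached as far as the arm can. A call with a number of a shift or a turn outside -1 to 1 is refused whole. A call with a gripper value outside its range is refused whole. "fingers" is the opening, from -1 (shut) to 1 (fully open), set as the call begins (left out, the last holds). The fingers move at their own pace and stop on an object; "squeeze" is the grip in N (left out, the last holds). Time passes only in rows, so rows that repeat a pose let the fingers close. It gives the time, the measured TCP pose, the force, the opening and the grip force at its end, in the units of the state.
- r.get_state(): the state, without advancing time (a new reading comes with each control period).
- r.capture(name): name is "side" or "top"; returns a dict with "image" (480x640x3 uint8, blue, green, red), "fx", "fy", "cx", "cy" (pixels), "world_from_camera" (4x4, takes a point from camera to world coordinates). Camera axes: x right, y down, z forward; pixel columns grow to the right and rows downward; lengths in m; the calibration is good to about 2 mm. A picture is of the moment at which its call begins. There is no depth.
- r.job_done(): hands the job in; it is judged then, once.
Trained networks look in a picture, given as the dict that the camera call returned (one of the last four; its "shot" number tells which), for a name from the list of things; names that differ only in an ending like _2 or _b are one class to them, and where a whole thing is asked for, a point or a joint stands for the part that bears it (a point fixed in the world has none). Each returns a list of dicts, best first, with "p" (0 to 1); they miss things now and then, are a little off and sometimes report something else, mostly with a low value. They report only what shows in the picture. A call takes as long as a camera call.
- r.spot_in(picture, thing): "position" ([column, row] in pixels, amid what is visible of it).
The state is a dict: "t": time; "qpos": joint angles; "dq": joint speeds; "tau": joint torques, N m; "eef_pos": TCP position; "eef_rot": TCP orientation; "ft_force": force on the tool from outside, world axes, zero at the start; "wrist_torque": the same for the moment, N m; "width": finger opening in m; "finger_force": force on a finger pad.
Only numpy, scipy, OpenCV 4.12 (cv2) and the standard library are available. Lean on these libraries where they do the work, as an engineer would, in place of code of your own. Each camera call takes 0.05 s, during which the arm holds its last target. There are 200 camera calls.

### The job

Push the small canvas by its green handle along the gauge board, in under the white scale, until you feel it seat firmly against the hidden stop. Then press the lock button to free the telescoping gauge arm, take the arm by its orange fin, draw it out until its black pointer is in line with the white line on the red rider, and finish while still gripping the fin and holding it there against its spring, so that the place for the hanging screw can be marked. Leave the rider and everything else on the table where they are.

Things in the scene. Friction and masses are not known exactly. Their poses are not given: they have to be found in the camera images.
- gauge_board: the framing gauge, fixed to the table: plywood board 250 (x) by 380 (y) by 18 mm. Origin: centre of its underside, on the table; +x points away from the robot (give or take 12 degrees), +y to the left, z up. It carries at front right the canvas carriage between 8 mm high guide strips, behind that the white scale, and at back left the blue sleeve with the telescoping arm.
- scale_mid (a point): top centre, 52 mm above the table, of the white scale strip with black ticks every 10 mm: 40 mm along board x, 200 mm along board y. It bridges the canvas's path (the canvas slides in beneath it) and a skirt behind it hides the stop.
- sleeve_top (a point): top centre, 68 mm above the table, of the blue sleeve: 40 mm along board x, 170 mm along board y, standing on the board. The arm slides out of its -y end, towards the board's -y.
- carriage_handle (a point): top centre, 85 mm above the table, of the green handle, 14 (board x) by 36 mm (board y), rising 45 mm over the 100 x 140 mm canvas just behind it. The carriage slides only along board x, drags 2 N, stays where left. It starts 30 to 55 mm short of a rigid stop hidden under the scale: pushing in +x, feel for the sharp rise of force. Seated: within 2.5 mm of it.
- lock_button_top (a point): centre of the top of the red lock button, 26 mm diameter, on the sleeve; 90 mm above the table when up. Presses straight down 6 mm, from 1.5 N to 5 N at full depth, and springs back; the arm is freed at 4 mm. Until then the arm is locked fully in.
- gauge_arm: the telescoping arm: aluminium bar with an orange fin and black pointer at its end; axes as the board's. Slides only along board y: out is -y, up to 128 mm from locked-in. When unlocked a spring pops it out 19 to 37 mm, where it rests (no relocking); drawn further, it pulls back with 40 N per metre (up to 4 N) and goes back if let go.
- grip_fin (a point): top centre, 97 mm above the table, of the orange fin on the arm: 12 mm thick along board y (the direction of sliding), 28 mm along board x, 43 mm free height above the bar (bar top 54 mm above the table). At the locked position its centre is 50 mm from the sleeve's end.
- pointer_tip (a point): tip of the black pointer, 3 mm wide along board y, which reaches from the fin over the scale towards the board's -x, 58 mm above the table; moves with the arm, same board y as the fin
- rider_line (a point): middle of the white line (along board x) on top of the red rider, 14 (board x) by 12 by 10 mm, top 62 mm above the table, clipped to the scale's front half; stays put unless knocked. It lies 60 to 110 mm to board -y of the pointer's start; the pointer must get the same board y. The tip passes 3 mm behind the rider without touching.
- paint_pot: open blue paint pot, 44 mm diameter, 35 mm high, standing on the left front corner of the gauge board; origin: centre of its underside. Bystander.
- glue_bottle: white glue bottle with orange cap, 68 mm diameter, 200 mm high, right of the board; origin: centre of its underside. Bystander.
- drink_can: red drink can, 58 mm diameter, 115 mm high, right of the board; origin: centre of its underside. Bystander.
- brush_jar: glass jar of brushes, 72 mm diameter, jar 95 mm and brushes 160 mm high, left of the board; origin: centre of its underside. Bystander.
- paint_jar: closed paint jar, 64 mm diameter, 75 mm high, left of the board; origin: centre of its underside. Bystander.
- paint_brush: paint brush 200 mm long lying right of the board; origin: underside, mid-length. Bystander.
- stretcher_bar: wooden bar 18 x 200 x 16 mm lying beyond the board; origin: centre of its underside. Bystander.

How it is judged:
On the way, in this order (a step that is already met when the one before it is completed fails the run):
1. the canvas carriage is seated against its stop (x of carriage_handle in the frame of gauge_board above -0.0525 m), for 0.2 s.
2. the lock button has freed the arm and it has come out (y of pointer_tip in the frame of gauge_board below -0.047 m), for 0.1 s.
At the end, for the whole second after the job is handed in: The canvas is within 2.5 mm of its stop; the pointer is within 4 mm of the rider's line along the scale and still (under 10 mm/s); and the fingers still hold the arm (more than 1 N of contact) against its spring (x of carriage_handle in the frame of gauge_board above -0.0525 m and y of pointer_tip in the frame of rider_line between -0.004 and 0.004 m and linear speed of gauge_arm below 0.01 m/s and contact force between the fingers and gauge_arm above 1 N); the arm keeps its last pose, push and grip.
It fails at once if the arm is forced out past its lock without pressing the button (y of pointer_tip in the frame of gauge_board between -0.044 and -0.038 m and z of lock_button_top in the frame of gauge_board above 0.0885 m).
It fails at once if the rider is knocked along the scale (over 3 mm) (distance of rider_line from where it was at the start of the episode above 0.003 m).
It fails at once if a bystander is moved by more than 20 mm (distance of any of paint_pot, glue_bottle, drink_can, brush_jar, paint_jar, paint_brush, stretcher_bar from where it was at the start of the episode above 0.02 m).
It also fails if it takes over 51 s, if anything falls off the work surface, if the arm or the gripper's body presses on something with over 40 N, if the wrist force passes 120 N, or if a joint passes its speed limit or range.

## Working session

There is one attempt and no reset: what is moved stays moved. The work goes in short steps, Python scripts to look and compute and a tool call to move; the robot and the scene stay as the last step left them, time stands still between calls to the robot, and variables do not carry over. Pictures are saved under pics/ and viewed, at most 10 in all, crops included, and the job is handed in when it is done.

Besides the shell and the picture viewer there is one more tool, called after "Call:" by a JSON object that holds its "name" and its "arguments". arm_command: Moves the arm, as the interface text tells. Shifts and turns lie within -1 to 1; 1 stands for 150 mm of shift or 90 degrees of turn. Its arguments: {"type":"object","properties":{"plan":{"type":"array"},"fingers":{"type":"number"},"squeeze":{"type":"number"}},"required":["plan"]}

```bash
mkdir -p pics; cat > h.py <<'E'
import numpy as np, cv2
from workcell import r
from scipy.spatial.transform import Rotation as R
def on_plane(c,uv,z):
    T=np.array(c["world_from_camera"]); d=T[:3,:3]@np.array([(uv[0]-c["cx"])/c["fx"],(uv[1]-c["cy"])/c["fy"],1])
    o=T[:3,3]; return o+d*(z-o[2])/d[2]
def proj(c,p):
    T=np.linalg.inv(np.array(c["world_from_camera"])); q=T[:3,:3]@p+T[:3,3]
    return [c["fx"]*q[0]/q[2]+c["cx"],c["fy"]*q[1]/q[2]+c["cy"]]
H=dict(scale_mid=.052,sleeve_top=.068,carriage_handle=.085,lock_button_top=.09,grip_fin=.097,pointer_tip=.058,rider_line=.062,paint_pot=.0355,glue_bottle=.1,drink_can=.06,gauge_board=.018)
E
python3 - <<'E'
from h import *
for n in("top","side"):
    c=r.capture(n); cv2.imwrite(f"pics/{n}0.png",c["image"])
    print(n,np.round(c["world_from_camera"],3).tolist(),c["fx"])
    for k,z in H.items():
        for s in r.spot_in(c,k)[:2]: print(k,np.round(s["p"],2),np.round(s["position"],1),np.round(on_plane(c,s["position"],z),4))
s=r.get_state();print(s["t"],s["eef_pos"],s["eef_rot"],s["width"],R.from_quat(s["eef_rot"]).as_matrix().round(3))
E
```

```text
top [[-0.013, -0.989, 0.147, 0.378], [-1.0, 0.014, 0.004, 0.002], [-0.006, -0.147, -0.989, 1.114], [0.0, 0.0, 0.0, 1.0]] 473.655162003819
scale_mid 0.56 [304.8 229.4] [0.5596 0.0406 0.052 ]
scale_mid 0.38 [311.3 191.8] [0.6471 0.0249 0.052 ]
sleeve_top 0.74 [304.9 228.8] [0.5582 0.0397 0.068 ]
sleeve_top 0.71 [141.4 211.9] [0.6022 0.4083 0.068 ]
carriage_handle 0.9 [341.6 236.7] [ 0.5366 -0.0413  0.085 ]
carriage_handle 0.34 [484.9 184.5] [ 0.6498 -0.363   0.085 ]
lock_button_top 0.57 [253.8 195.5] [0.6309 0.1516 0.09  ]
grip_fin 0.81 [309.8 187.4] [0.6457 0.0271 0.097 ]
pointer_tip 0.72 [308.4 192.6] [0.6438 0.0314 0.058 ]
paint_pot 0.87 [248.  270.1] [0.4701 0.1715 0.0355]
paint_pot 0.17 [310.9 140. ] [0.7776 0.0248 0.0355]
glue_bottle 0.86 [522.4 288.1] [ 0.4183 -0.4227  0.1   ]
glue_bottle 0.17 [464.3 339.6] [ 0.3127 -0.2932  0.1   ]
drink_can 0.84 [485.5 184. ] [ 0.6575 -0.3733  0.06  ]
gauge_board 0.6 [304.6 228.6] [0.5673 0.0422 0.018 ]
gauge_board 0.33 [484.4 182.4] [ 0.6726 -0.3859  0.018 ]
side [[0.979, -0.129, 0.16, 0.244], [-0.205, -0.588, 0.782, -1.214], [-0.007, -0.798,
[... 320 characters left out ...]
067  0.085 ]
carriage_handle 0.4 [322.9 175.4] [0.5919 0.3526 0.085 ]
lock_button_top 0.41 [351.6 207.6] [0.6313 0.1517 0.09  ]
pointer_tip 0.75 [368.8 241.1] [0.6486 0.0287 0.058 ]
paint_pot 0.46 [292.9 224.1] [0.4653 0.1836 0.0355]
glue_bottle 0.94 [323.8 379.4] [ 0.4166 -0.4484  0.1   ]
drink_can 0.58 [291.7 223.6] [0.457  0.1525 0.06  ]
drink_can 0.47 [338.2 258.2] [ 0.5488 -0.0287  0.06  ]
gauge_board 0.73 [293.6 223.2] [0.472  0.2121 0.018 ]
gauge_board 0.66 [336.8 261.3] [0.555 0.01  0.018]
1.2 [0.25809286 0.56919281 0.24829047] [ 2.11255832e-01  9.77430801e-01 -2.98996582e-05 -4.28078557e-05] 0.08547018110128524 [[-0.911  0.413 -0.   ]
 [ 0.413  0.911 -0.   ]
 [ 0.    -0.    -1.   ]]
```

View pics/top0.png

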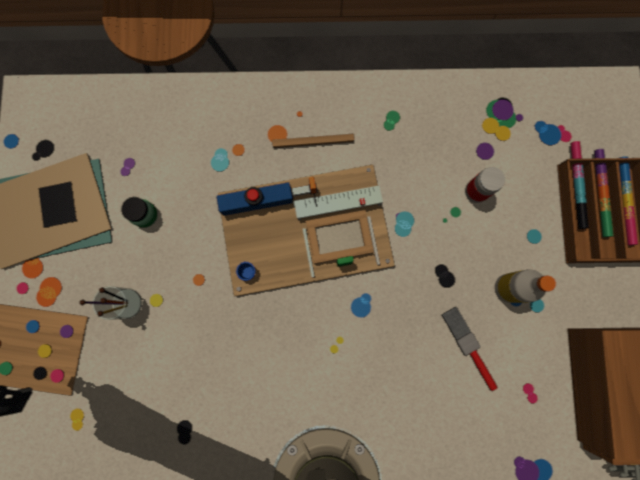

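View pics/side0.png

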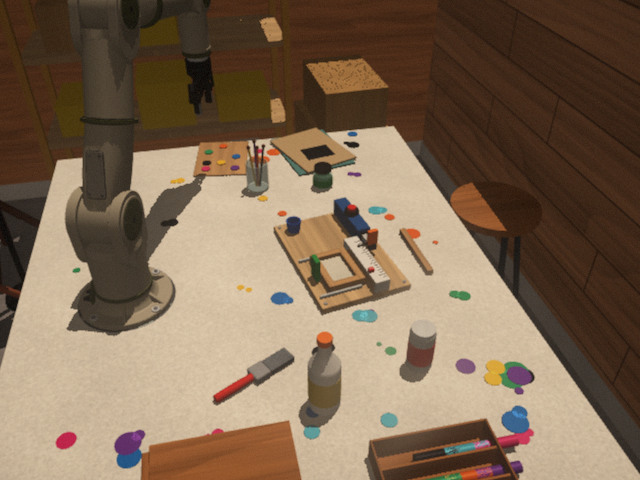

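The pictures show the board in the middle, with the handle near (346,261), button (254,196), fin (312,184) and rider (362,201) in the top view. The board is turned about 9 degrees. I'll refine these positions by colour.

```bash
cat >> h.py <<'E'
C=dict(green=((50,120,40),(75,255,255)),red=((172,150,90),(179,255,255)),orange=((6,190,120),(13,255,255)),blue=((105,150,30),(125,255,255)))
def blobs(c,k,box,amin=6):
    x0,y0,x1,y1=box; im=cv2.resize(c["image"][y0:y1,x0:x1],None,fx=4,fy=4,interpolation=cv2.INTER_CUBIC)
    h=cv2.cvtColor(im,cv2.COLOR_BGR2HSV); m=cv2.inRange(h,*map(np.array,C[k]))
    if k=="red": m|=cv2.inRange(h,np.array((0,150,90)),np.array((4,255,255)))
    n,l,s,ct=cv2.connectedComponentsWithStats(m)
    return [(s[i,4]/16,(s[i,:4]/4+[x0,y0,0,0]).round(1).tolist(),(ct[i]+.5)/4-.5+[x0,y0]) for i in range(1,n) if s[i,4]/16>amin]
E
python3 - <<'E'
from h import *
t=r.capture("top"); s=r.capture("side")
bt=(205,155,405,305); bs=(265,190,415,312)
for c,b in((t,bt),(s,bs)):
    for k in C: print(k,[(round(a),q,ct.round(1).tolist()) for a,q,ct in blobs(c,k,b)])
# board yaw from top corners on z=.018
P=[on_plane(t,u,.018)[:2] for u in((218,191),(374,165),(394,267),(236,295))]
print(np.round(P,4).tolist(),np.mean(P,0))
a=cv2.resize(t["image"][155:305,205:405],(800,600),interpolation=cv2.INTER_CUBIC); cv2.imwrite("pics/t1.png",a)
a=cv2.resize(s["image"][190:312,265:415],(736,600),interpolation=cv2.INTER_CUBIC); cv2.imwrite("pics/s1.png",a)
E
```

```text
green [(96, [336.8, 256.5, 16.8, 8.2], [344.7, 260.2])]
red [(98, [247.0, 189.0, 11.2, 11.2], [252.1, 194.1])]
orange [(9, [313.0, 178.8, 2.5, 9.2], [313.7, 184.0])]
blue [(464, [260.2, 183.8, 32.0, 21.0], [275.8, 193.7]), (441, [217.8, 191.8, 32.5, 20.8], [232.1, 201.8]), (227, [237.5, 262.8, 17.0, 17.5], [245.6, 271.0])]
green [(35, [312.0, 255.0, 7.8, 8.5], [315.3, 258.7])]
red [(40, [347.2, 204.5, 9.0, 6.0], [351.3, 207.1]), (14, [368.8, 267.5, 5.2, 4.0], [370.8, 269.0])]
orange [(23, [278.5, 211.5, 7.5, 4.0], [281.9, 213.1]), (30, [385.2, 214.8, 8.5, 4.8], [389.1, 216.7]), (20, [368.2, 229.2, 9.0, 4.0], [372.1, 230.7]), (45, [407.0, 229.5, 8.0, 8.2], [411.5, 232.5])]
blue [(12, [283.5, 298.2, 7.5, 4.2], [286.2, 300.5])]
[[0.6609, 0.2474], [0.7193, -0.1251], [0.4742, -0.1641], [0.4146, 0.2014]] [0.56726249 0.03989384]
```

View pics/t1.png

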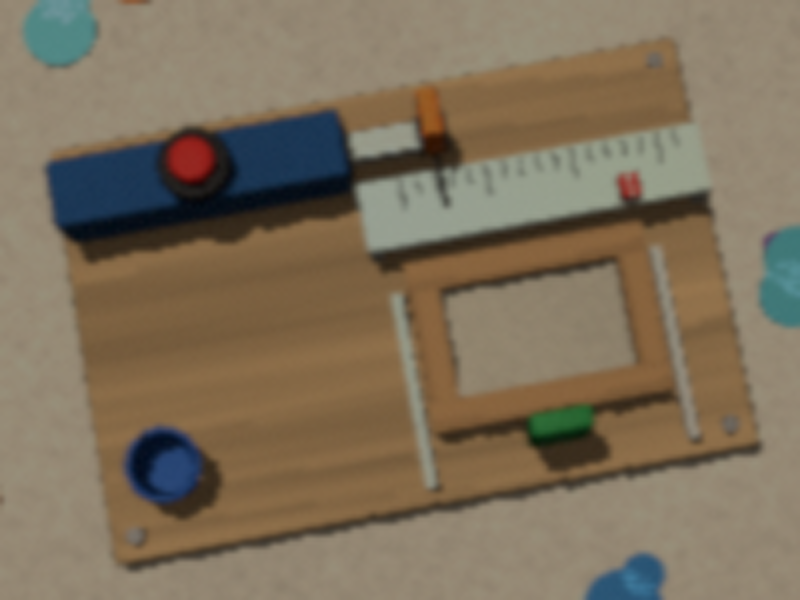

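View pics/s1.png

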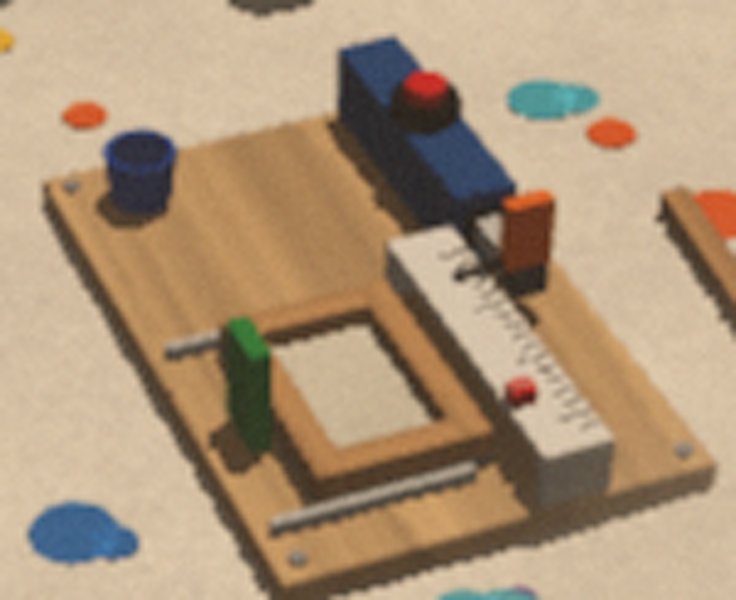

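The crops are clear. In the top crop the fin's top centre is near (429,115), the pointer tip (446,204), the rider (629,186), the button (191,159) and the handle top (561,422).

```bash
cat >> h.py <<'E'
YAW=np.radians(9.2); O=np.array([.5673,.0399])
RB=np.array([[np.cos(YAW),-np.sin(YAW)],[np.sin(YAW),np.cos(YAW)]])
def tob(p): return RB.T@(np.asarray(p)[:2]-O)
def tow(b): return RB@np.asarray(b)+O
E
python3 - <<'E'
from h import *
t=r.capture("top"); s=r.capture("side")
f=lambda x,y:(205+x/4-.375,155+y/4-.375)
g=lambda x,y:(265+x*150/736-.4,190+y*122/600-.4)
for n,c,u,z in (("handle",t,f(561,418),.085),("handle_s",s,g(249,336),.085),("button",t,f(190,158),.09),("button_s",s,g(426,85),.09),("fin",t,f(429,112),.097),("fin_s",s,g(527,201),.097),
 ("ptr",t,f(446,205),.058),("ptr_s",s,g(460,275),.058),("rider",t,f(629,184),.062),("rider_s",s,g(521,386),.062),
 ("slv end",t,f(344,146),.068),("slv other",t,f(54,194),.068),("scaleL",t,f(363,217),.052),("scaleR",t,f(704,159),.052)):
    p=on_plane(c,u,z); print(n,p.round(4)[:2],tob(p).round(4))
st=r.get_state(); M=R.from_quat(st["eef_rot"]).as_matrix()
print(M.T@(np.r_[tow([-.13,-.065]),.2]-st["eef_pos"])/.15, st["t"])
E
```

```text
handle [ 0.487  -0.0475] [-0.0933 -0.0734]
handle_s [ 0.4841 -0.0454] [-0.0958 -0.0709]
button [0.6341 0.1553] [0.0844 0.1033]
button_s [0.6318 0.1554] [0.0821 0.1037]
fin [0.6565 0.0224] [ 0.0853 -0.0315]
fin_s [0.654 0.023] [ 0.0828 -0.0305]
ptr [0.6125 0.0141] [ 0.0405 -0.0327]
ptr_s [0.6155 0.0156] [ 0.0437 -0.0317]
rider [ 0.6223 -0.09  ] [ 0.0336 -0.137 ]
rider_s [ 0.6201 -0.0884] [ 0.0317 -0.1351]
slv end [0.6453 0.0714] [0.082  0.0186]
slv other [0.6199 0.2354] [0.0832 0.1846]
scaleL [0.6076 0.0617] [0.0432 0.0151]
scaleR [ 0.6387 -0.1343] [ 0.0426 -0.1834]
[-2.85236847 -3.20273609  0.32196694] 1.4
```

Call:
{"name": "arm_command", "arguments": {"plan": [[-0.3, -0.3, 0, 0, 0, -0.1], [-0.7, -0.7, 0, 0, 0, -0.2], [-1, -1, 0, 0, 0, -0.3], [-1, -1, 0, 0, 0, -0.373], [-1, -1, 0, 0, 0, -0.373]], "fingers": -1, "squeeze": 40}}

```text
t: 2.02
eef_pos: [0.3342, 0.3687, 0.2489]
eef_rot: [-0.078, 0.997, 0.0, 0.0]
ft_force: [-0.0, -0.1, -0.1]
width: -0.0003
finger_force: 0.0
```

Call:
{"name": "arm_command", "arguments": {"plan": [[-0.2, -0.4, 0, 0, 0, 0], [-0.35, -0.7, 0, 0, 0, 0], [-0.4, -1, 0, 0, 0, 0], [-0.4, -1, 0, 0, 0, 0]]}}

```text
t: 2.52
eef_pos: [0.4174, 0.2297, 0.2485]
eef_rot: [-0.077, 0.997, -0.0, 0.0]
ft_force: [-0.3, 1.0, 0.1]
width: 0.0002
finger_force: 0.0
```

Call:
{"name": "arm_command", "arguments": {"plan": [[0, -0.4, 0.1, 0, 0, 0], [0, -0.8, 0.2, 0, 0, 0], [0, -1, 0.3, 0, 0, 0], [0, -1, 0.3, 0, 0, 0]]}}

```text
t: 3.02
eef_pos: [0.4396, 0.0834, 0.2024]
eef_rot: [-0.078, 0.997, -0.0, -0.001]
ft_force: [-0.2, 0.0, 1.0]
width: -0.0003
finger_force: 0.0
```

Call:
{"name": "arm_command", "arguments": {"plan": [[0.07, -0.4, 0.1, 0, 0, 0], [0.07, -0.7, 0.2, 0, 0, 0], [0.07, -0.9, 0.4, 0, 0, 0], [0.07, -0.9, 0.7, 0, 0, 0], [0.07, -0.9, 0.85, 0, 0, 0], [0.07, -0.9, 0.85, 0, 0, 0]]}}

```text
t: 3.78
eef_pos: [0.4505, -0.0486, 0.0745]
eef_rot: [-0.081, 0.997, 0.0, -0.002]
ft_force: [0.7, 0.1, 0.4]
width: 0.0001
finger_force: 0.0
```

```bash
python3 - <<'E'
from h import *
s=r.capture("side"); t=r.capture("top"); st=r.get_state(); print(st["eef_pos"],tob(st["eef_pos"]),st["ft_force"])
a=cv2.resize(s["image"][190:312,265:415],(400,326),interpolation=cv2.INTER_CUBIC);b=cv2.resize(t["image"][180:300,300:400],(272,326),interpolation=cv2.INTER_CUBIC); cv2.imwrite("pics/s2.png",np.hstack([a,b]))
E
```

```text
[ 0.45201392 -0.04935512  0.07657984] [-0.12807328 -0.06967489] [ 0.10692002 -0.27889969  0.62065549]
```

View pics/s2.png

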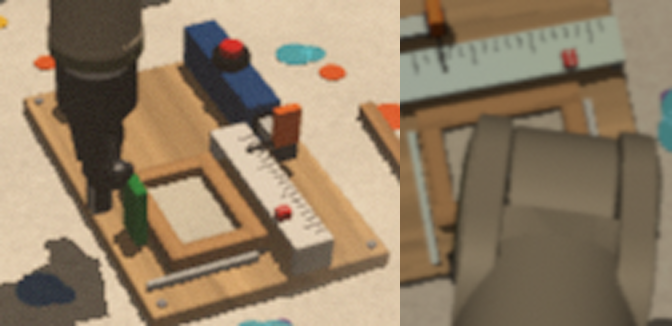

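The shut fingers stand just in front of the green handle and lined up with it. Next I push in +x.

Call:
{"name": "arm_command", "arguments": {"plan": [[-0.05, 0, 0, 0, 0, 0], [-0.1, 0, 0, 0, 0, 0], [-0.15, 0, 0, 0, 0, 0], [-0.2, 0, 0, 0, 0, 0], [-0.25, 0, 0, 0, 0, 0], [-0.3, 0, 0, 0, 0, 0], [-0.34, 0, 0, 0, 0, 0], [-0.34, 0, 0, 0, 0, 0]]}}

```text
t: 4.88
eef_pos: [0.5021, -0.0428, 0.0758]
eef_rot: [-0.08, 0.997, -0.0, 0.0]
ft_force: [0.9, -0.0, 0.3]
width: 0.0001
finger_force: 0.0
```

Call:
{"name": "arm_command", "arguments": {"plan": [[-0.015, 0, 0, 0, 0, 0], [-0.03, 0, 0, 0, 0, 0], [-0.03, 0, 0, 0, 0, 0]]}}

```text
t: 5.25
eef_pos: [0.5059, -0.0423, 0.0758]
eef_rot: [-0.08, 0.997, -0.0, 0.0]
ft_force: [-0.3, -0.2, -0.6]
width: 0.0
finger_force: 0.4
```

Call:
{"name": "arm_command", "arguments": {"plan": [[-0.02, 0, 0, 0, 0, 0], [-0.04, 0, 0, 0, 0, 0]]}}

```text
t: 5.5
eef_pos: [0.5118, -0.0412, 0.0758]
eef_rot: [-0.08, 0.997, -0.0, -0.0]
ft_force: [-1.5, -0.8, -0.6]
width: -0.0003
finger_force: 1.1
```

Call:
{"name": "arm_command", "arguments": {"plan": [[-0.02, 0, 0, 0, 0, 0], [-0.04, 0, 0, 0, 0, 0]]}}

```text
t: 5.75
eef_pos: [0.5137, -0.0408, 0.075]
eef_rot: [-0.08, 0.997, 0.0, -0.004]
ft_force: [-25.1, -2.8, 18.6]
width: 0.0002
finger_force: 13.3
```

The force rose sharply to 25 N, so the canvas is at the stop. I'll hold briefly, then back off, rise and look.

Call:
{"name": "arm_command", "arguments": {"plan": [[0, 0, 0, 0, 0, 0], [0, 0, 0, 0, 0, 0], [0, 0, 0, 0, 0, 0]]}}

```text
t: 6.12
eef_pos: [0.5136, -0.0408, 0.0749]
eef_rot: [-0.079, 0.997, 0.001, -0.004]
ft_force: [-18.7, -2.8, 12.5]
width: 0.0002
finger_force: 9.6
```

Call:
{"name": "arm_command", "arguments": {"plan": [[0.1, 0, 0, 0, 0, 0], [0.15, 0, 0, 0, 0, 0], [0.15, 0, -0.3, 0, 0, 0], [0.15, 0, -0.6, 0, 0, 0], [0.15, 0.4, -0.6, 0, 0, 0], [0.15, 0.8, -0.6, 0, 0, 0], [0.15, 1, -0.6, 0, 0, 0]]}}

```text
t: 7.0
eef_pos: [0.4711, 0.1085, 0.1663]
eef_rot: [-0.082, 0.997, 0.001, 0.001]
ft_force: [0.0, -0.9, -0.4]
width: 0.0001
finger_force: 0.0
```

```bash
python3 - <<'E'
from h import *
t=r.capture("top"); s=r.capture("side")
for c,b in ((t,(300,180,405,305)),(s,(265,190,415,312))):
    for k in ("green","red"): print(k,[(round(a),q,ct.round(1).tolist(),tob(on_plane(c,ct,.085 if k=="green" else .062)).round(4)) for a,q,ct in blobs(c,k,b)])
st=r.get_state(); print(st["eef_pos"],tob(st["eef_pos"]),st["t"],st["eef_rot"])
M=R.from_quat(st["eef_rot"]).as_matrix()
print(M.T@(np.r_[tow([.0832,.1035]),.115]-st["eef_pos"])/.15)
E
```

```text
green [(94, [333.0, 236.2, 16.5, 8.5], [340.7, 239.8], array([-0.0497, -0.0721]))]
red []
green [(37, [328.5, 251.0, 8.0, 8.0], [331.9, 254.6], array([-0.051 , -0.0736]))]
red [(41, [347.2, 204.5, 9.0, 6.2], [351.3, 207.1], array([0.0991, 0.1407])), (14, [368.8, 267.5, 5.2, 4.2], [370.8, 269.1], array([ 0.03  , -0.1387]))]
[0.47097918 0.10918903 0.1660078 ] [-0.08400376  0.0837976 ] 7.1 [-8.35403035e-02  9.96503973e-01  8.63461565e-04  3.22752855e-04]
[-1.11527917  0.12330427  0.34113643]
```

Call:
{"name": "arm_command", "arguments": {"plan": [[-0.4, 0.12, 0, 0, 0, 0], [-0.8, 0.12, 0, 0, 0, 0], [-1, 0.12, 0, 0, 0, 0]]}}

```text
t: 7.48
eef_pos: [0.6194, 0.146, 0.1654]
eef_rot: [-0.08, 0.997, -0.0, 0.001]
ft_force: [0.6, -0.5, 0.3]
width: 0.0003
finger_force: 0.0
```

Call:
{"name": "arm_command", "arguments": {"plan": [[-0.11, 0, 0, 0, 0, 0], [-0.11, 0, 0.15, 0, 0, 0], [-0.11, 0, 0.3, 0, 0, 0], [-0.11, 0, 0.35, 0, 0, 0], [-0.11, 0, 0.4, 0, 0, 0], [-0.11, 0, 0.43, 0, 0, 0], [-0.11, 0, 0.43, 0, 0, 0]]}}

```text
t: 8.35
eef_pos: [0.6335, 0.1483, 0.1021]
eef_rot: [-0.08, 0.997, -0.0, 0.001]
ft_force: [-0.4, -1.6, 4.0]
width: 0.0001
finger_force: 2.1
```

```bash
python3 - <<'E'
from h import *
t=r.capture("top"); s=r.capture("side")
st=r.get_state(); print(st["eef_pos"],tob(st["eef_pos"]),st["t"],st["ft_force"])
for k,z in(("orange",.097),):
  for c,b in ((t,(300,160,405,305)),(s,(340,200,415,312))):
    print(k,[(round(a),q,ct.round(1).tolist(),tob(on_plane(c,ct,z)).round(4)) for a,q,ct in blobs(c,k,b)])
E
```

```text
[0.6334948  0.14831615 0.10223642] [0.08267699 0.09643821] 8.45 [-2.17478992 -2.48975294  3.97661262]
orange [(13, [318.5, 180.8, 5.0, 6.5], [321.0, 184.5], array([ 0.0775, -0.0506]))]
orange [(30, [385.2, 214.8, 8.5, 4.8], [389.1, 216.7], array([0.1549, 0.011 ])), (43, [407.2, 229.5, 7.8, 8.0], [411.5, 232.4], array([ 0.177 , -0.0773])), (20, [371.8, 233.5, 9.0, 3.8], [375.8, 235.0], array([ 0.0834, -0.0529]))]
```

The arm popped out to about y = -0.052. Next I rise, open and move over the fin.

Call:
{"name": "arm_command", "arguments": {"plan": [[0, 0, -0.2, 0, 0, 0], [0, 0, -0.4, 0, 0, 0], [0, -0.4, -0.4, 0, 0, 0], [0, -0.8, -0.4, 0, 0, 0], [0, -0.98, -0.4, 0, 0, 0], [0, -0.98, -0.4, 0, 0, 0]], "fingers": 0.1}}

```text
t: 9.2
eef_pos: [0.6565, -0.0002, 0.1615]
eef_rot: [-0.077, 0.997, -0.001, 0.0]
ft_force: [0.0, 0.8, -0.9]
width: 0.0471
finger_force: 0.0
```

```bash
python3 - <<'E'
from h import *
s=r.capture("side"); st=r.get_state(); print(st["eef_pos"],tob(st["eef_pos"]),st["t"],st["width"])
print([(q,ct.round(1).tolist(),tob(on_plane(s,ct,.097)).round(4)) for a,q,ct in blobs(s,"orange",(360,222,390,250))])
cv2.imwrite("pics/s3.png",cv2.resize(s["image"][190:312,265:415],(736,600),interpolation=cv2.INTER_CUBIC))
E
```

```text
[0.65647835 0.00276757 0.16128825] [ 0.08209441 -0.05091271] 9.25 0.0469666824415162
[([371.8, 233.8, 9.0, 4.0], [375.8, 235.2], array([ 0.0831, -0.0536]))]
```

View pics/s3.png

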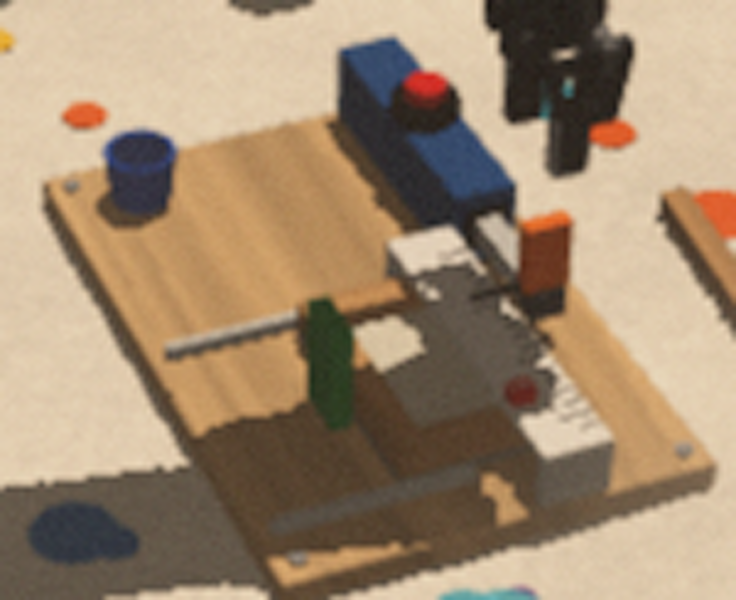

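The fin's top is at (546,222) in the crop, under the open fingers. Next I go down and grip.

Call:
{"name": "arm_command", "arguments": {"plan": [[0, 0, 0.2, 0, 0, 0], [0, 0, 0.35, 0, 0, 0], [0, 0, 0.45, 0, 0, 0], [0, 0, 0.54, 0, 0, 0], [0, 0, 0.54, 0, 0, 0]]}}

```text
t: 9.88
eef_pos: [0.6559, 0.0042, 0.0793]
eef_rot: [-0.08, 0.997, 0.0, -0.001]
ft_force: [0.8, -0.2, 1.1]
width: 0.0471
finger_force: 0.0
```

Call:
{"name": "arm_command", "arguments": {"plan": [[0, 0, 0, 0, 0, 0], [0, 0, 0, 0, 0, 0], [0, 0, 0, 0, 0, 0], [0, 0, 0, 0, 0, 0], [0, 0, 0, 0, 0, 0]], "fingers": -1, "squeeze": 40}}

```text
t: 10.5
eef_pos: [0.6571, 0.0034, 0.0813]
eef_rot: [-0.08, 0.997, -0.0, 0.001]
ft_force: [-1.0, -1.1, 5.7]
width: 0.0117
finger_force: 40.7
```

```bash
python3 - <<'E'
from h import *
s=r.capture("side"); st=r.get_state(); print(st["eef_pos"],tob(st["eef_pos"]),st["t"],st["width"],st["ft_force"])
cv2.imwrite("pics/s4.png",cv2.resize(s["image"][215:300,330:420],(635,600),interpolation=cv2.INTER_CUBIC))
E
```

```text
[0.65707097 0.00338139 0.08132464] [ 0.08277754 -0.05040153] 10.55 0.01167800415452943 [-0.43007612 -0.9819011   5.42701703]
```

View pics/s4.png

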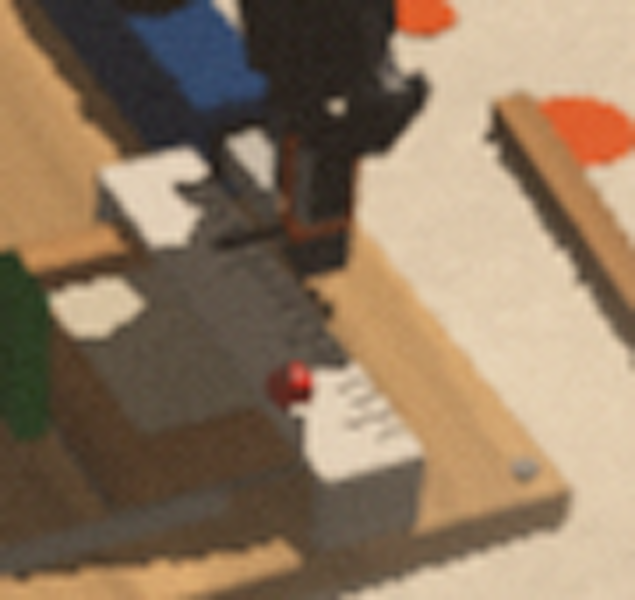

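Gripped: width 11.7 mm and 40 N, with the pads across the fin. Next I draw it out most of the way.

Call:
{"name": "arm_command", "arguments": {"plan": [[0, -0.06, 0, 0, 0, 0], [0, -0.12, 0, 0, 0, 0], [0, -0.18, 0, 0, 0, 0], [0, -0.24, 0, 0, 0, 0], [0, -0.3, 0, 0, 0, 0], [0, -0.36, 0, 0, 0, 0], [0, -0.42, 0, 0, 0, 0], [0, -0.48, 0, 0, 0, 0], [0, -0.5, 0, 0, 0, 0], [0, -0.5, 0, 0, 0, 0]]}}

```text
t: 11.8
eef_pos: [0.6698, -0.0696, 0.0813]
eef_rot: [-0.08, 0.997, 0.0, 0.002]
ft_force: [3.1, 2.6, 6.2]
width: 0.0115
finger_force: 40.6
```

```bash
python3 - <<'E'
from h import *
s=r.capture("side"); st=r.get_state(); print(st["eef_pos"],tob(st["eef_pos"]),st["t"],st["width"],st["ft_force"],st["finger_force"])
print(r.spot_in(s,"rider_line")[:2],r.spot_in(s,"pointer_tip")[:2])
cv2.imwrite("pics/s5.png",cv2.resize(s["image"][245:295,345:410],(780,600),interpolation=cv2.INTER_CUBIC))
E
```

```text
[ 0.66975145 -0.06938959  0.08135343] [ 0.0836602  -0.12426378] 11.85 0.011241124916154577 [2.74572354 2.77450729 5.8614876 ] 40.56415915489197
[] [{'position': [379.2, 252.8], 'p': 0.74}]
```

View pics/s5.png

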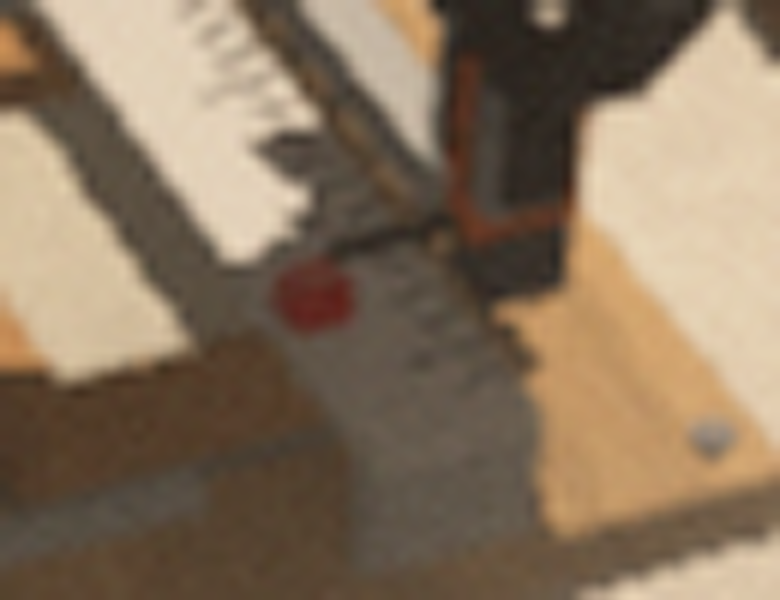

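The black pointer runs from (450,225) to its tip at (330,250). The red rider is at (313,295), slightly further on. I'll measure the gap with a projected model.

```bash
cat > m.py <<'E'
from h import *
from scipy.optimize import least_squares
def redness(im):
    f=im.astype(float); return np.clip(f[...,2]-1.15*np.maximum(f[...,0],f[...,1]),0,None)
def rider(c,im,win):
    x0,y0,x1,y1=win; w=redness(im[y0:y1,x0:x1])
    w=np.where(w>.12*w.max(),w,0); S=8
    W=cv2.resize(w,None,fx=S,fy=S,interpolation=cv2.INTER_LINEAR); m=W>.4*np.percentile(W[W>0],85)
    ys,xs=np.nonzero(m); lo=np.percentile(xs,[1,99]),np.percentile(ys,[1,99]); cen=np.array([lo[0].mean(),lo[1].mean()])
    cen=(cen+.5)/S-.5+[x0,y0]
    def e(b):
        q=np.array([proj(c,np.r_[tow([b[0]+i*.007,b[1]+j*.006]),z]) for i in(-1,1) for j in(-1,1) for z in(.052,.062)])
        return (q.max(0)+q.min(0))/2-cen
    return least_squares(e,[.033,-.136],x_scale=.01).x
def ptr(c,im,y0):
    # dark line across board y, at several board x behind the tip
    g=cv2.cvtColor(im,cv2.COLOR_BGR2GRAY).astype(np.float32); ys=np.arange(y0-.009,y0+.009,.0003); out=[]
    for bx in np.arange(.046,.064,.003):
        uv=np.array([proj(c,np.r_[tow([bx,y]),.0575]) for y in ys],np.float32)
        v=cv2.remap(g,uv[:,:1],uv[:,1:],cv2.INTER_CUBIC).ravel()
        b=np.interp(ys,ys[[0,-1]],[np.median(v[:15]),np.median(v[-15:])]); d=np.clip(b-v,0,None); d[d<.5*d.max()]=0
        out.append((d*ys).sum()/d.sum())
    return np.round(out,4)
E
python3 - <<'E'
from m import *
s=r.capture("side"); t=r.capture("top"); st=r.get_state()
s0=cv2.imread("pics/side0.png"); t0=cv2.imread("pics/top0.png")
print("rider side0",rider(s,s0,(362,261,380,278)),"top0",rider(t,t0,(354,193,371,209)),"side now",rider(s,s["image"],(362,261,380,278)))
print("ptr side0",ptr(s,s0,-.032),"top0",ptr(t,t0,-.032))
print("ptr now",ptr(s,s["image"],-.126),"tcp",tob(st["eef_pos"]))
E
```

```text
rider side0 [ 0.0208065  -0.14008139] top0 [ 0.03357797 -0.13739648] side now [ 0.02220728 -0.14009801]
ptr side0 [-0.0313 -0.031  -0.0311 -0.0316 -0.0317 -0.0311 -0.0309] top0 [-0.0325 -0.0319 -0.0318 -0.0319 -0.0314 -0.0315 -0.0323]
ptr now [-0.1222 -0.1226 -0.1215 -0.1213 -0.1223 -0.1227 -0.1215] tcp [ 0.0836297  -0.12408905]
```

```bash
python3 - <<'E'
from m import *
s=r.capture("side"); t=r.capture("top")
f=lambda x,y:((x+.5)/12-.5+345,(y+.5)/12-.5+245)
for p in((332,250),(390,240),(440,229)): print("ptr",tob(on_plane(s,f(*p),.058)))
print("rider top guess",tob(on_plane(s,f(315,283),.062)))
g=cv2.cvtColor(s["image"],cv2.COLOR_BGR2GRAY)
print(g[262:270,370:384])
s0=cv2.imread("pics/side0.png"); t0=cv2.imread("pics/top0.png")
def ov(c,im,win,k,py):
    x0,y0,x1,y1=win; o=cv2.resize(im[y0:y1,x0:x1],None,fx=k,fy=k,interpolation=cv2.INTER_CUBIC)
    P=lambda bx,by,z:tuple(int(round(v)) for v in (np.array(proj(c,np.r_[tow([bx,by]),z]))-[x0,y0]+.5)*k-.5)
    for a in(.0265,.0405): cv2.line(o,P(a,-.143,.062),P(a,-.131,.062),(255,255,0),1)
    for b in(-.143,-.137,-.131): cv2.line(o,P(.0265,b,.062),P(.0405,b,.062),(255,255,0),1)
    cv2.line(o,P(.0435,py,.058),P(.07,py,.058),(0,255,255),1)
    return o
A=ov(s,s0,(355,255,385,280),13,-.137);B=ov(t,t0,(350,186,380,211),13,-.137);D=ov(s,s["image"],(355,250,385,275),13,-.126)
cv2.imwrite("pics/o1.png",np.vstack([np.hstack([A,B])[:299],np.hstack([D,cv2.resize(s0[255:280,355:385],None,fx=13,fy=13,interpolation=cv2.INTER_NEAREST)])[:299]]))
E
```

```text
ptr [ 0.04207718 -0.12215278]
ptr [ 0.05519779 -0.12365808]
ptr [ 0.06690447 -0.12422493]
rider top guess [ 0.03161362 -0.13524608]
[[82 73 84 80 71 73 76 75 69 69 62 59 61 58]
 [77 72 81 80 74 78 74 69 59 53 51 42 42 59]
 [84 85 81 74 71 57 47 46 45 48 50 68 63 56]
 [89 86 63 47 43 48 56 63 70 67 66 83 70 50]
 [78 74 55 53 70 69 72 76 79 82 77 63 52 46]
 [66 64 61 69 81 89 79 73 77 81 87 76 57 48]
 [63 60 62 59 79 86 88 89 90 82 77 78 70 55]
 [56 54 52 57 70 84 90 84 78 76 78 83 73 64]]
```

View pics/o1.png

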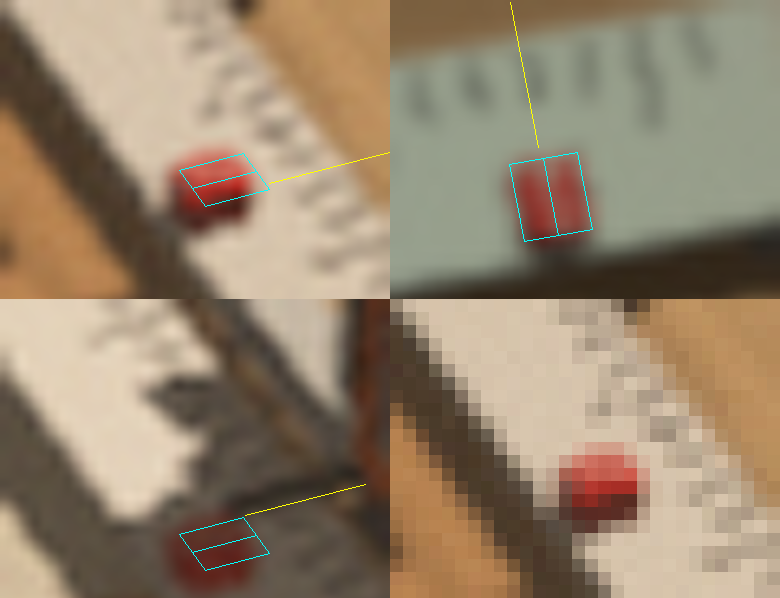

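The overlay puts the rider line near y = -0.136, and the pointer's dark line is at about -0.1235, so roughly 12 mm are left.

Call:
{"name": "arm_command", "arguments": {"plan": [[0, -0.03, 0, 0, 0, 0], [0, -0.06, 0, 0, 0, 0], [0, -0.08, 0, 0, 0, 0], [0, -0.08, 0, 0, 0, 0], [0, -0.08, 0, 0, 0, 0]]}}

```text
t: 12.78
eef_pos: [0.6717, -0.0808, 0.0814]
eef_rot: [-0.081, 0.997, 0.0, 0.002]
ft_force: [2.4, 4.0, 5.4]
width: 0.0114
finger_force: 40.4
```

```bash
python3 - <<'E'
from m import *
s=r.capture("side"); t=r.capture("top"); st=r.get_state()
print(tob(st["eef_pos"]),st["t"],st["ft_force"],st["width"],st["finger_force"],ptr(s,s["image"],-.1355))
print("rider",rider(s,s["image"],(362,261,380,280)))
def ov(c,im,win,k,ry,rx):
    x0,y0,x1,y1=win; o=cv2.resize(im[y0:y1,x0:x1],None,fx=k,fy=k,interpolation=cv2.INTER_CUBIC)
    o=cv2.convertScaleAbs(o,alpha=1.8); q=o.copy()
    P=lambda bx,by,z:tuple(int(round(v)) for v in (np.array(proj(c,np.r_[tow([bx,by]),z]))-[x0,y0]+.5)*k-.5)
    for y,cl in((ry,(0,255,255)),(ry-.004,(255,255,0)),(ry+.004,(255,255,0))): cv2.line(o,P(rx-.007,y,.062),P(rx+.007,y,.062),cl,1); cv2.line(o,P(rx+.01,y,.058),P(.066,y,.058),cl,1)
    return np.hstack([o,q])
cv2.imwrite("pics/o2.png",np.vstack([ov(s,s["image"],(358,252,388,276),13,-.136,.032),ov(t,t["image"],(350,186,380,208),13,-.1365,.0336)]))
E
```

```text
[ 0.08376948 -0.13582641] 12.875 [3.32415407 3.6238541  6.1268823 ] 0.011518112354150152 40.41225492954254 [-0.134  -0.1332 -0.1334 -0.1343 -0.1345 -0.1336 -0.1334]
rider [ 0.0195623  -0.14386335]
```

View pics/o2.png

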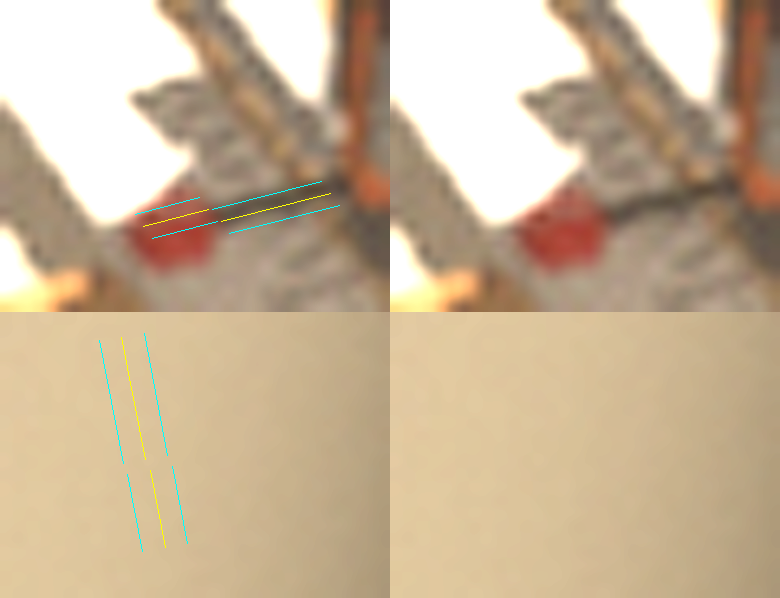

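The pointer is about 1.5 mm short of the rider line, and the rider hasn't moved. I'll make a small final correction and hold.

Call:
{"name": "arm_command", "arguments": {"plan": [[0, -0.005, 0, 0, 0, 0], [0, -0.01, 0, 0, 0, 0], [0, -0.01, 0, 0, 0, 0], [0, -0.01, 0, 0, 0, 0], [0, -0.01, 0, 0, 0, 0]]}}

```text
t: 13.5
eef_pos: [0.672, -0.0821, 0.0814]
eef_rot: [-0.081, 0.997, 0.001, 0.002]
ft_force: [4.5, 3.1, 5.4]
width: 0.0117
finger_force: 40.4
```

```bash
python3 - <<'E'
from m import *
s=r.capture("side"); st=r.get_state()
print(tob(st["eef_pos"]),st["t"],st["finger_force"],ptr(s,s["image"],-.1355),rider(s,s["image"],(362,261,380,278)))
print([tob(on_plane(s,ct,.085)) for a,q,ct in blobs(s,"green",(300,230,345,290))])
print(r.job_done())
E
```

```text
[ 0.08380939 -0.13717425] 13.55 40.40818512439728 [-0.1346 -0.1348 -0.135  -0.135  -0.1348 -0.1352 -0.1348] [ 0.02277951 -0.13737447]
[array([-0.05117054, -0.07412857])]
the job is handed in; nothing more can be done
None
```

I handed the job in at 13.6 s, no verdict returned: canvas seated (25 N at the stop), arm freed, and the fin still gripped at 40 N with the pointer about 1 mm from the rider line by camera (uncertainty about 1.5 mm).

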